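# Bring the heel pin into the bench camera's view with the tilting mirror

### The arm

A 6-joint arm with a two-finger parallel gripper is mounted at the origin on the work surface. World frame = base frame: x ahead of the robot, y to its left, z up, the work surface at z = 0. Lengths are in m, angles in rad, forces in N, time in s.
With the tool pointing down it reaches from about 0.3 to 0.875 m from the base axis. Payload 6.4 kg.
Tool frame: the origin (TCP) lies at the very end of the fingers, on their centre line; the grasp point (between the pads) lies 19 mm behind it; z points along the fingers, y is the direction in which the jaws open and shut (so a half turn about z gives the same grasp; the last joint's range is limited). The gripper opens to 85 mm and grips with 20 to 120 N. Pads are 22 mm wide; open, the fingers measure 114 mm over their backs; the gripper's body (76 mm by 85 mm) begins 54 mm behind the grasp point. The pads swing forward as they close: fully open they stand 13 mm farther back than shut.
Start: joints at [0.931, 0.181, 1.607, -0, 1.354, -0.206], TCP at [0.242, 0.522, 0.231] pointing down, gripper open.
Joint ranges: [-2.99, 2.99], [-0.89, 2.07], [0.3, 2.58], [-1.14, 4.28], [0, 2.63], [-3.12, 3.12]. Speed limits (rad/s): [2.57, 2.57, 3.01, 3.14, 3.14, 3.14].

### API

Orientations are given as a unit quaternion [w, x, y, z].
In Python, from bench import * gives the robot as it stands.
- The arm moves only by the tool arm_command, never from a script. Its argument "motion" is text: rows parted by semicolons, each of 7 numbers parted by spaces: the shift along the tool's x, y, z in units of 0.2 m (1.0 is 0.2 m), then the turn, a rotation vector about the tool's x, y, z in units of 60 degrees (1.0 is 60 degrees), then the opening, from 0 (shut) to 1 (fully open). In form: tx ty tz ax ay az grip; .... A call has 1 to 10 rows; each row shifts and turns the pose as measured when the row begins, along the tool's axes as they then stand; what a row does not reach is not made up. A row lasts 1/12 s, in which the tool goes at most 41.7 mm and 7.16 degrees, less where a joint would pass 70% of its speed; a pose out of reach is approached as far as the arm can. A call with a number of a shift or a turn outside -1 to 1 is refused whole. A call with a gripper value outside its range is refused whole. The fingers move at their own pace and stop on an object; the grip force is fixed at half the most. Time passes only in rows, so rows that do not move let the fingers close. It gives the time, the measured TCP pose, the force and the opening at its end, in the units of the state.
- get_obs(): the state, without advancing time (a new reading comes with each control period).
- camera(name): name is "side" or "top" or "wrist"; returns a dict with "img" (480x640x3 uint8, red, green, blue), "intrinsics" (3x3 intrinsics, pixels), "distortion" ([k1, k2, p1, p2, k3] as OpenCV has them; the pictures are not rectified), "pose" (4x4, takes a point from camera to world coordinates); the wrist camera has in their place "mount" (4x4, takes a point from camera to tool coordinates, whose origin is the TCP and whose axes are the flange's). Camera axes: x right, y down, z forward; pixel columns grow to the right and rows downward; lengths in m; the calibration is good to about 2 mm. A picture is of the moment at which its call begins: read the wrist's pose just before it. There is no depth.
- hand_in(): hands the job in, once; it reports no verdict.
Trained networks look in the newest picture that a camera, given by its name, has taken for a name from the list of things; names that differ only in an ending like _2 or _b are one class to them, and where a whole thing is asked for, a point or a joint stands for the part that bears it (a point fixed in the world has none). Each returns a list of dicts, best first, with "conf" (0 to 1); they miss things now and then, are a little off and sometimes report something else, mostly with a low value. They report only what shows in the picture. A call takes as long as a camera call.
- search_frame(camera, target): "box" ([left, top, right, bottom] in pixels, round what is visible of it).
The state is a dict: "time_s": time; "q": joint angles; "dq": joint speeds; "joint_efforts": joint torques, N m; "eef_pos": TCP position; "eef_rot": TCP orientation; "wrist_force": force on the tool from outside, world axes, zero at the start; "torque": the same for the moment, N m; "opening": opening from 0.0 (shut) to 1.0 (fully open).
Only numpy, scipy, OpenCV 4.12 (cv2) and the standard library are available. Lean on these libraries where they do the work, as an engineer would, in place of code of your own. Each camera call takes 0.05 s, during which the arm holds its last target.

### The job

Turn the grey bench camera on its stand until it looks straight at the mirror, and let go of it. Then take the mirror by the orange knob on its top and swivel and tilt it until the camera sees the reflection of the red pin in the shoe's back seam in the middle of the glass, and finish while still holding the knob steady at that angle, because the worn tilt joint drops back when released. Keep the fingers off the glass, and leave the shoe and the other things on the bench where they are.

Things in the scene. Friction and masses are not known exactly. Their poses are not given: they have to be found in the camera images.
- camera_stand: dark steel foot (110 x 100 mm) with an aluminium column, fixed to the bench; origin under the column, z up. It carries the camera head on a vertical swivel axis through this origin.
- camera_head (a joint): swivel of the camera head about the vertical axis through camera_stand, rad, 0 when the lens looks along the stand's x axis, growing counter-clockwise seen from above, stops at -1.7 and 1.7. Stiff with friction (0.05 N m): it stays where it is left.
- camera_grip (a point): middle of the camera head, on its swivel axis, 165 mm above the bench. The head is a level grey box 90 mm long (x, the way it looks), 46 mm wide (y) and 48 mm high (z), with a black lens barrel 27 mm long on the +x end. Axes turn with the head. Grip it across its 46 mm width from above.
- lens (a point): front of the camera's lens, 72 mm ahead of the middle of the head; x axis: the way the camera looks (level), z up. It is the eye point of the camera, as high as the middle of the mirror.
- mirror_stand: round dark steel foot, 140 mm across, of the bench mirror, fixed to the bench; origin under its centre, z up. The mirror swivels about the vertical axis through it.
- mirror_swivel (a joint): swivel of the mirror's steel yoke about the vertical axis of the stand, rad, 0 when the mirror faces along the stand's x axis, growing counter-clockwise seen from above, stops at -1.9 and 1.9. Friction 0.04 N m: it stays where it is left.
- mirror_tilt (a joint): tilt of the mirror in its yoke about the horizontal axis through the middle of the glass, rad, 0 when the glass is upright, positive when it leans back (glass facing up, knob moving backwards), stops at -0.65 and 0.75. Almost free: back-heavy, it falls back to the 0.75 stop when not held (about 0.4 N at the knob).
- mirror_center (a point): middle of the front of the rectangular mirror glass (124 mm wide, 114 mm high, in a black frame 134 x 124 mm), on both the swivel and the tilt axis, so it never moves; 165 mm above the bench. x axis: out of the glass (the way the mirror faces), y: along the tilt axis, z: up the mirror towards the knob. The yoke's arms stand 78 mm to either side and end 10 mm above this point.
- knob_grip (a point): middle of the orange knob, 105 mm from the middle of the glass along the mirror's z axis (same axes as mirror_center). The knob is a short cylinder lying along the tilt axis (y), 22 mm in diameter, 26 mm long with flat ends, on a thin stem above the frame. Pinched on its flat ends it turns between the fingers, so a gripper pointing straight down can tilt it, and it turns with the gripper when that turns about the vertical.
- knob: the knob and its stem, one piece with the mirror; origin at the middle of the glass, same axes as mirror_center.
- glass: the mirror's glass; origin at the middle of its front, same axes as mirror_center.
- shoe: black shoe on its green last, 280 mm long, 94 mm wide, 116 mm high, grey sole, loose on the bench (about 0.9 kg); origin on the bench straight under the pin's head, x from heel to toe, z up; the heel begins 12 mm ahead of the origin.
- pin (a point): centre of the red ball head (14 mm across) of the pin that sticks out of the shoe's back seam: 14 mm behind the heel, 70 mm above the bench. The camera sees its reflection in the middle of the glass when the mirror's x axis halves the angle between the directions from the middle of the glass to the lens and to the pin.
- hammer: hammer with wooden handle, 260 mm long, lying on the bench; origin under its middle.
- glue_tin: green tin with steel lid, 84 mm across, 62 mm high; origin under its centre.
- tape_roll: roll of brown tape, 100 mm across, 40 mm high; origin under its centre.
- tack_dish: steel dish of tacks, 88 mm across, 24 mm high; origin under its centre.
- brush: flat brush with dark wooden handle, 200 mm long; origin under its middle.
- awl: awl with wooden handle, 150 mm long; origin under its middle.
- spare_last: green shoe last, 260 mm long, 105 mm high; origin under its middle, x from heel to toe.

How it is judged:
By the outcome, as a careful person would: the job done as asked, in the order asked, and still so for the second after the job is handed in, while the arm keeps its last pose, push and grip.
It also fails if it takes over 54 s, if anything falls off the work surface, if the arm or the gripper's body presses on something with over 40 N, if the wrist force passes 120 N, or if a joint passes its speed limit or range.

## Working session

There is one attempt and no reset: what is moved stays moved. The work goes in short steps, Python scripts to look and compute and a tool call to move; the robot and the scene stay as the last step left them, time stands still between calls to the robot, and variables do not carry over. Pictures are saved under pics/ and viewed, and the job is handed in when it is done.

Besides the shell and the picture viewer there is one more tool, called as a command line: name --argument value ..., lists and objects as JSON in quotes. arm_command: Moves the arm, as the interface text tells. Shifts and turns lie within -1 to 1; 1 stands for 0.2 m of shift or 60 degrees of turn. Its arguments: {"type":"object","properties":{"motion":{"type":"string"}},"required":["motion"]}

```bash
ls; mkdir -p pics; python3 - <<'E'
from bench import *
import cv2,numpy as np
o=get_obs();print(o)
for n in ["side","top","wrist"]:
    c=camera(n);cv2.imwrite(f"pics/{n}0.png",c["img"][:,:,::-1])
    print(n,np.round(c["intrinsics"],1).tolist(),c["distortion"],np.round(c.get("pose",c.get("mount")),4).tolist())
    for t in ["camera_head","camera_stand","lens","mirror_stand","glass","knob","knob_grip","pin","shoe"]:
        print(n,t,[(np.round(d["box"]).tolist(),round(d["conf"],2)) for d in search_frame(n,t)[:2]])
E
```

```text
pics
{'time_s': 0.0, 'q': array([ 9.30726076e-01,  1.81544020e-01,  1.60802245e+00, -1.08629553e-05,
        1.35381630e+00, -2.06267223e-01]), 'dq': array([-5.08505399e-04, -1.25535231e-03,  2.77969246e-03, -1.18838725e-04,
        1.49085826e-04,  1.25180309e-05]), 'joint_efforts': array([ 8.09188277e-04, -4.44870758e+01, -3.51350856e+01, -5.40872691e-05,
        8.84300389e-03,  1.28120251e-05]), 'eef_pos': array([0.2413115 , 0.52129006, 0.23037551]), 'eef_rot': array([-3.62720743e-04,  2.15203543e-01,  9.76568807e-01, -8.18282281e-04]), 'wrist_force': array([-0.66150811,  0.12183739, -0.77874321]), 'torque': array([-0.00704376, -0.01909926,  0.00505974]), 'opening': 1.0010924310835685}
side [[480.8, 0.0, 322.4], [0.0, 480.8, 244.4], [0.0, 0.0, 1.0]] [-0.03917886  0.          0.          0.          0.        ] [[-0.9991, -0.0198, 0.0372, 0.5066], [-0.0414, 0.6211, -0.7826, 0.9243], [-0.0076, -0.7835, -0.6214, 0.8724], [0.0, 0.0, 0.0, 1.0]]
side camera_head [([300.0, 275.0, 359.0, 318.0], 0.85)]
side camera_stand [([302.0, 276.0, 359.0, 372.0], 0.59), ([416.0, 351.0, 428.0, 412.0]
[... 936 characters left out ...]
10.0, 435.0, 259.0], 0.95)]
top knob [([434.0, 224.0, 454.0, 238.0], 0.7)]
top knob_grip [([435.0, 227.0, 452.0, 237.0], 0.54)]
top pin [([434.0, 224.0, 455.0, 238.0], 0.66)]
top shoe [([168.0, 266.0, 193.0, 336.0], 0.71), ([298.0, 116.0, 365.0, 193.0], 0.62)]
wrist [[346.3, 0.0, 315.6], [0.0, 346.3, 238.4], [0.0, 0.0, 1.0]] [0.00390731 0.         0.         0.         0.        ] [[-0.0006, -0.9633, -0.2685, 0.0672], [1.0, -0.0005, -0.0001, 0.0006], [-0.0, -0.2685, 0.9633, -0.1423], [0.0, 0.0, 0.0, 1.0]]
wrist camera_head []
wrist camera_stand []
wrist lens []
wrist mirror_stand []
wrist glass [([241.0, 251.0, 371.0, 387.0], 0.37)]
wrist knob []
wrist knob_grip []
wrist pin []
wrist shoe []
```

View pics/side0.png

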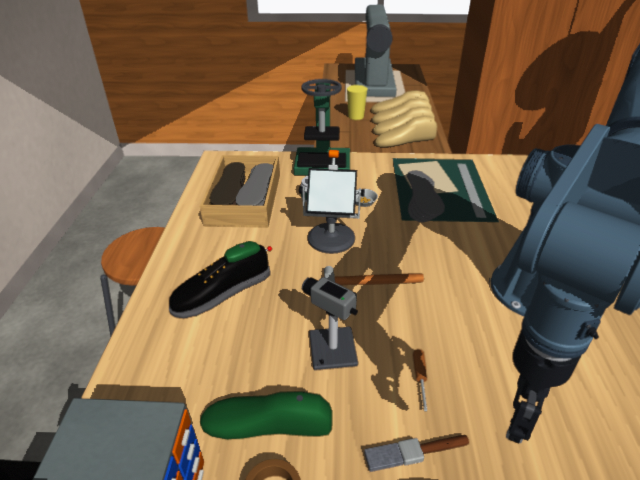

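View pics/top0.png

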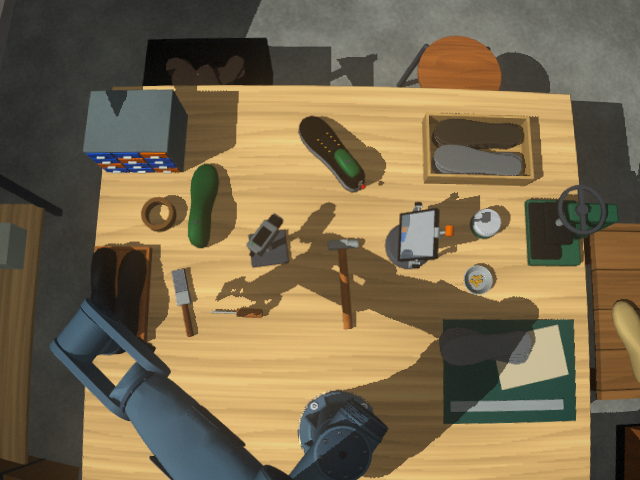

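View pics/wrist0.png

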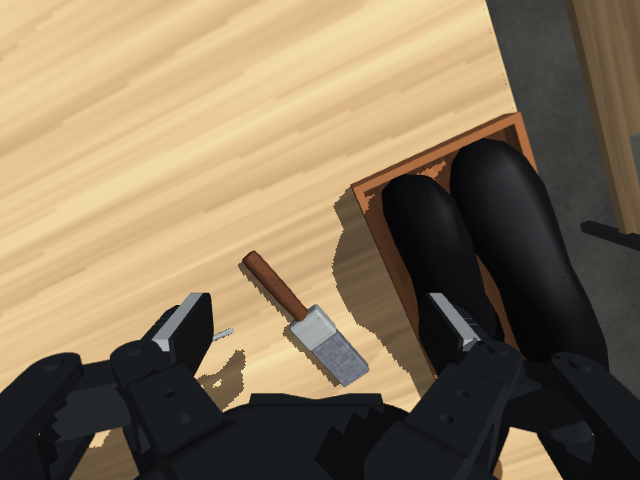

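```bash
python3 - <<'E'
import cv2,numpy as np
s=cv2.imread("pics/side0.png");t=cv2.imread("pics/top0.png")
def z(i,x,y,w,h,k): return cv2.resize(i[y:y+h,x:x+w],(w*k,h*k),interpolation=cv2.INTER_CUBIC)
cv2.imwrite("pics/z1.png",np.hstack([z(s,290,260,80,115,5),z(t,235,200,65,115,5)[:, :]]))
cv2.imwrite("pics/z2.png",np.hstack([z(s,285,140,100,115,4),z(t,375,190,95,115,4)]))
cv2.imwrite("pics/z3.png",np.hstack([z(s,240,230,40,40,8),z(t,340,165,40,40,8)]))
E
```

```text
(no output)
```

View pics/z1.png

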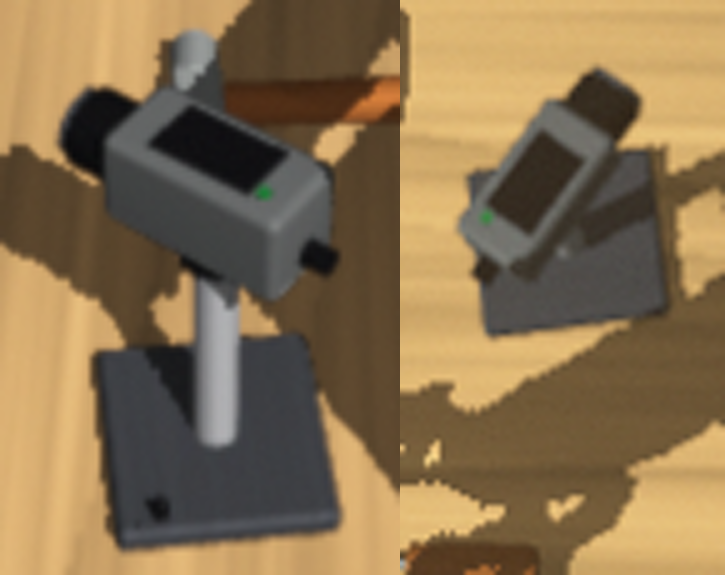

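View pics/z2.png

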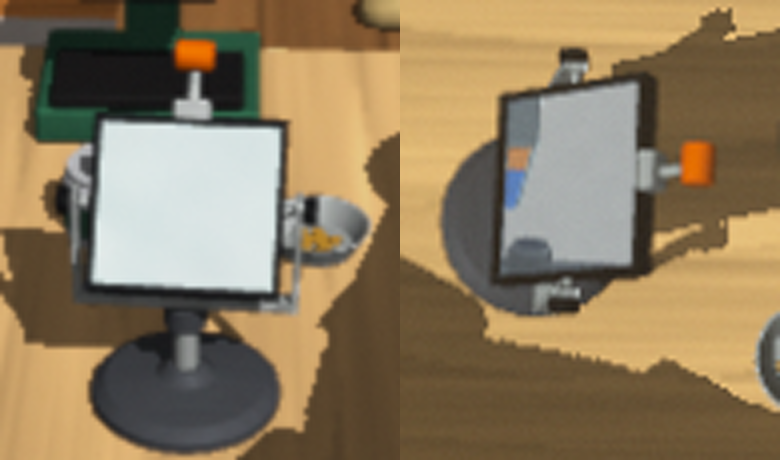

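View pics/z3.png

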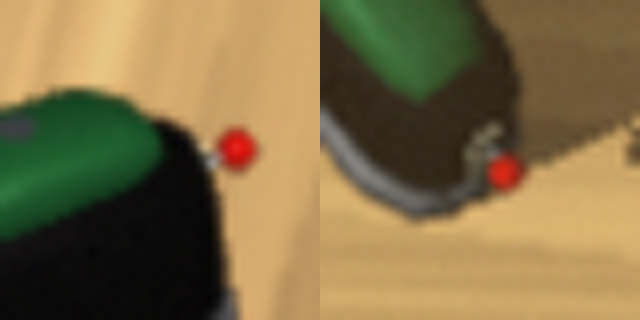

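```bash
cat > h.py <<'E'
import cv2,numpy as np
from scipy.optimize import least_squares
from scipy.spatial.transform import Rotation as R
K={'side':np.array([[480.8,0,322.4],[0,480.8,244.4],[0,0,1.]]),'top':np.array([[576.,0,320],[0,576,239],[0,0,1.]]),'wrist':np.array([[346.3,0,315.6],[0,346.3,238.4],[0,0,1.]])}
D={'side':-0.03917886,'top':-0.17355118,'wrist':0.00390731}
P={'side':np.array([[-0.9991,-0.0198,0.0372,0.5066],[-0.0414,0.6211,-0.7826,0.9243],[-0.0076,-0.7835,-0.6214,0.8724],[0,0,0,1]]),
'top':np.array([[0.0164,-0.9813,0.1918,0.2258],[-0.9998,-0.0149,0.0096,0.0442],[-0.0066,-0.1919,-0.9814,1.6758],[0,0,0,1]])}
M=np.array([[-0.0006,-0.9633,-0.2685,0.0672],[1,-0.0005,-0.0001,0.0006],[0,-0.2685,0.9633,-0.1423],[0,0,0,1]])
def tool(o):
    w,x,y,z=o["eef_rot"];T=np.eye(4);T[:3,:3]=R.from_quat([x,y,z,w]).as_matrix();T[:3,3]=o["eef_pos"];return T
def proj(n,p,T=None):
    T=P[n] if T is None else T
    p=np.atleast_2d(p);c=(p-T[:3,3])@T[:3,:3]
    return cv2.projectPoints(c.reshape(-1,1,3),np.zeros(3),np.zeros(3),K[n],np.array([D[n],0,0,0,0]))[0].reshape(-1,2)
def ray(n,uv,T=None):
    T=P[n] if T is None else T
    u=cv2.undistortPoints(np.array([[uv]],float),K[n],np.array([D[n],0,0,0,0]))[0,0]
    d=T[:3,:3]@np.array([u[0],u[1],1]);return T[:3,3],d/np.linalg.norm(d)
def tri(obs):
    A=np.zeros((3,3));b=np.zeros(3)
    for r in obs:
        c,d=ray(*r);Q=np.eye(3)-np.outer(d,d);A+=Q;b+=Q@c
    p=np.linalg.solve(A,b)
    return p,[np.linalg.norm(np.cross(p-ray(*r)[0],ray(*r)[1])) for r in obs]
def plane(n,uv,z,T=None):
    c,d=ray(n,uv,T);return c+d*(z-c[2])/d[2]
def mir(c,yaw,tilt):  # rotation: x out, tilt positive leans back (x up)
    return R.from_euler('ZY',[yaw,-tilt]).as_matrix()
E
python3 - <<'E'
from h import *
pin=tri([('side',(269.6-.4,248.6-.4)),('top',(363.1-.4,186.6-.4))]);print("pin",pin)
kn=tri([('side',(333.4,153.4)),('top',(448.9,230.4))]);print("knob",kn)
# mirror fit: outer/inner glass corners: order TL,TR,BR,BL (viewer of the glass): viewer left = ?
S=np.array([(100,120),(285,122),(275,297),(90,287)])/4+[285-.4,140-.4]
Tt=np.array([(505,100),(638,82),(632,272),(500,282)])/4+[375-100-.4,190-.4]
# top image: right = knob side => order TL.. assign by y
def pts(v):
    m=mir(0,v[2],v[3]);c=np.array([v[0],v[1],.165])
    L=lambda y,z:c+m@np.array([0,y,z])
    return np.array([L(-.062,.057),L(.062,.057),L(.062,-.057),L(-.062,-.057)]),L(0,.105)
Rm=None
def res(v):
    g,k=pts(v)
    # viewer facing glass: glass +y (left-hand of mirror's forward) is on viewer's right
    s=proj('side',g); t=proj('top',g)[[1,0,3,2]]
    # top corners ordered: (top-left pix)=far bottom..., reorder below
    t=proj('top',g)  # TL(-y,top),TR(+y,top),BR,BL
    obs_t=TT
    return np.r_[(s-S).ravel(),(t-obs_t).ravel(),(proj('side',k)-[333.4,153.4]).ravel(),(proj('top',k)-[448.9,230.4]).ravel()]
for name,TT in {'a':Tt[[1,2,3,0]],'b':Tt[[2,1,0,3]]}.items():
    r=least_squares(res,[.45,-.2,1.57,.7],loss='soft_l1');print(name,r.x,r.cost,np.round(r.fun,1))
# camera head
o5=lambda l,ox:np.array(l)/5+[ox[0]-.4,ox[1]-.4]
T4=o5([(155,100),(215,140),(125,265),(60,225)],(235,200))
print("head top face via top cam",[plane('top',u,.189) for u in T4])
S4=o5([(172,90),(330,170),(268,222),(106,140)],(290,260))
print("via side",[plane('side',u,.189) for u in S4])
print("column foot side",plane('side',np.array((216,440))/5+[290-.4,260-.4],.012))
E
```

```text
pin (array([ 0.695475  , -0.06095576,  0.07389941]), [np.float64(0.0007516283178681051), np.float64(0.0007516283178680684)])
knob (array([ 0.53161086, -0.27078697,  0.24541829]), [np.float64(0.0010977834319734533), np.float64(0.0010977834319736508)])
a [ 0.53441656 -0.20050971  1.52206524  0.72760143] 4.321157962875107 [ 0.3  0.7 -1.1  2.  -0.6 -0.6  0.5 -0.1  0.1  0.2  0.3 -1.   0.1 -0.2
  0.6  1.3 -0.2  0.7 -0.4  0.8]
b [ 0.53355008 -0.20094208  1.55562026  0.72251913] 183.88890484288487 [  0.1   1.   -1.2   1.5   0.2  -1.    1.2   0.3   0.9 -47.5  -0.3  46.4
  -0.2  46.1   1.3 -43.5  -0.7   0.5  -0.4   0.2]
head top face via top cam [array([0.56664678, 0.20396471, 0.189     ]), array([0.54539158, 0.17135634, 0.189     ]), array([0.47760311, 0.21668465, 0.189     ]), array([0.49841745, 0.25187405, 0.189     ])]
via side [array([0.53948546, 0.17584707, 0.189     ]), array([0.47364602, 0.22170906, 0.189     ]), array([0.49851269, 0.25189737, 0.189     ]), array([0.56542418, 0.20716887, 0.189     ])]
column foot side [0.51889705 0.21648354 0.012     ]
```

arm_command --motion "-0.17 -0.07 -0.05 0 0 0 1; -0.17 -0.07 -0.05 0 0 0 1; -0.17 -0.07 -0.05 0 0 0 1; -0.17 -0.07 -0.05 0 0 0 1; -0.17 -0.07 -0.05 0 0 0 1; -0.17 -0.07 0 0 0 0 1; -0.17 -0.07 0 0 0 0 1; -0.17 -0.07 0 0 0 0 1; -0.17 -0.07 0 0 0 0 1; 0 0 0 0 0 0.1 1"

```text
time_s: 2.33
eef_pos: [0.4749, 0.2701, 0.2842]
eef_rot: [0.002, 0.261, 0.965, 0.001]
wrist_force: [-0.0, 0.2, 1.1]
opening: 0.999
```

```bash
cat > look.py <<'E'
import sys
from bench import *
from h import *
def look(name):
    o=get_obs();T=tool(o)
    c=camera("wrist");cv2.imwrite(f"pics/{name}.png",c["img"][:,:,::-1])
    np.save(f"pics/{name}.npy",T)
    print("t",round(o["time_s"],2),"tcp",np.round(o["eef_pos"],4),"yyaw",round(np.degrees(np.arctan2(T[1,1],T[0,1])),2),"zax",np.round(T[:3,2],3),"F",np.round(o["wrist_force"],1),"op",round(o["opening"],3),"q",np.round(o["q"],2))
    return T
if __name__=="__main__": look(sys.argv[1])
E
python3 look.py w1
```

```text
t 2.33 tcp [0.4749 0.2701 0.2842] yyaw 59.8 zax [ 0.004  0.    -1.   ] F [-0.   0.2  1.1] op 0.999 q [ 0.3   0.07  1.62 -0.    1.45 -0.74]
```

View pics/w1.png

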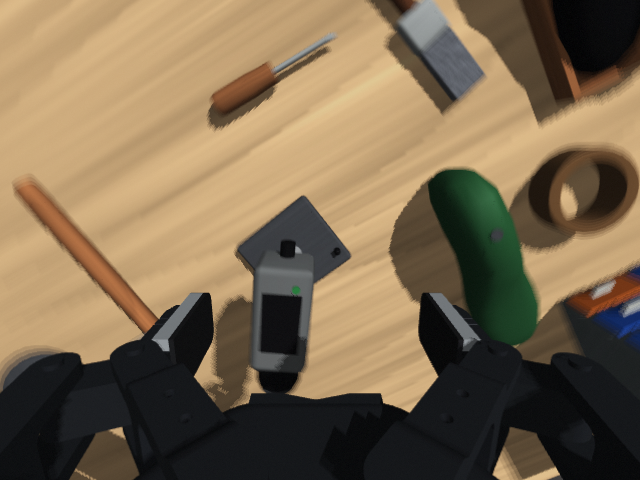

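```bash
python3 - <<'E'
from h import *
i=cv2.imread("pics/w1.png");z=cv2.resize(i[185:405,220:370],None,fx=2.7,fy=2.7,interpolation=cv2.INTER_CUBIC);cv2.imwrite("pics/z4.png",z)
E
```

```text
(no output)
```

View pics/z4.png

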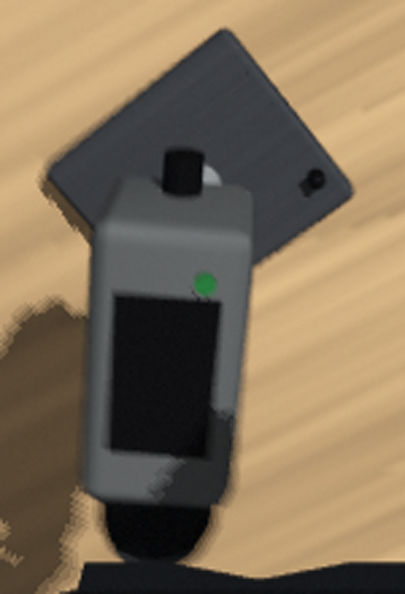

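```bash
python3 - <<'E'
from h import *
T=np.load("pics/w1.npy")@M
c=[plane('wrist',np.array(p)/2.7+[220-.3,185-.3],.189,T) for p in [(92,230),(250,236),(230,508),(80,497)]]
c=np.array(c);print(c.round(4),c.mean(0))
f=(c[2]+c[3]-c[0]-c[1]);print(np.degrees(np.arctan2(f[1],f[0])),[np.linalg.norm(c[i]-c[(i+1)%4]).round(4) for i in range(4)])
s=[plane('wrist',np.array(p)/2.7+[220-.3,185-.3],.189,T) for p in [(114,295),(220,302),(208,458),(108,450)]]
s=np.array(s);f=(s[2]+s[3]-s[0]-s[1]);print(np.degrees(np.arctan2(f[1],f[0])),s.mean(0))
for p in [(114,295,108,450),(220,302,208,458)]:pass
E
```

```text
[[0.4725 0.2201 0.189 ]
 [0.4956 0.2561 0.189 ]
 [0.5668 0.2075 0.189 ]
 [0.5412 0.1713 0.189 ]] [0.5190325  0.21379241 0.189     ]
-34.85073623998193 [np.float64(0.0428), np.float64(0.0862), np.float64(0.0443), np.float64(0.0842)]
-34.78540750666655 [0.52022863 0.21294051 0.189     ]
```

arm_command --motion "0 0 0 0 0 0.08 1; -0.12 -0.035 0 0 0 0 1; -0.12 -0.035 0 0 0 0 1; -0.11 -0.035 0 0 0 0 1; 0 0 0 0 0 0 1; 0 0 0 0 0 0 1"

```text
time_s: 2.88
eef_pos: [0.5173, 0.2143, 0.2839]
eef_rot: [-0.0, 0.304, 0.953, 0.002]
wrist_force: [0.1, 0.6, 0.4]
opening: 1.003
```

arm_command --motion "-0.013 0 0.15 0 0 0 1; 0 0 0.15 0 0 0 1; 0 0 0.15 0 0 0 1; 0 0 0.12 0 0 0 1; 0 0 0.09 0 0 0 1; 0 0 0 0 0 0 1; 0 0 0 0 0 0 1"

```text
time_s: 3.47
eef_pos: [0.5167, 0.2215, 0.1501]
eef_rot: [0.001, 0.297, 0.955, 0.004]
wrist_force: [0.8, -0.2, 0.8]
opening: 0.997
```

```bash
python3 look.py w2
```

```text
t 3.47 tcp [0.5167 0.2215 0.1501] yyaw 55.43 zax [ 0.005  0.007 -1.   ] F [ 0.8 -0.2  0.8] op 0.997 q [ 0.19  0.23  1.72  0.01  1.18 -0.78]
```

View pics/w2.png

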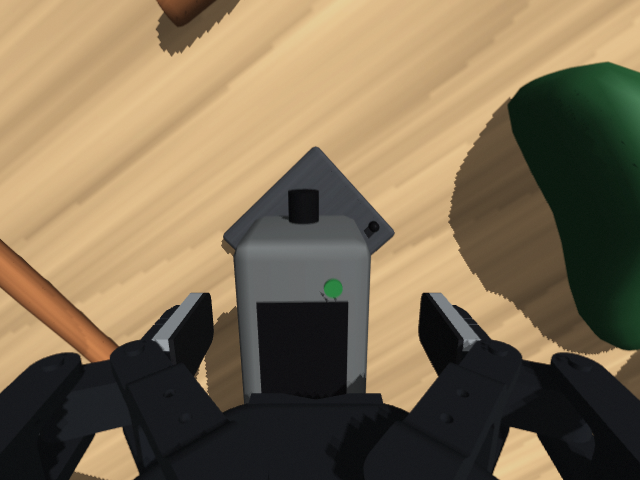

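arm_command --motion "-0.035 -0.027 0 0 0 0 1; 0 0 0 0 0 0 1; 0 0 0 0 0 0 1"

```text
time_s: 3.77
eef_pos: [0.5211, 0.2139, 0.1543]
eef_rot: [0.004, 0.296, 0.955, 0.006]
wrist_force: [-0.5, -0.3, -0.3]
opening: 1.0
```

arm_command --motion "0 0 0.015 0 0 0 0.6; 0 0 0 0 0 0 0; 0 0 0 0 0 0 0; 0 0 0 0 0 0 0; 0 0 0 0 0 0 0; 0 0 0 0 0 0 0; 0 0 0 0 0 0 0; 0 0 0 0 0 0 0"

```text
time_s: 4.43
eef_pos: [0.5223, 0.2124, 0.1547]
eef_rot: [0.006, 0.296, 0.955, 0.005]
wrist_force: [0.4, 0.1, 0.1]
opening: 0.531
```

```bash
python3 look.py w3
```

```text
t 4.43 tcp [0.5223 0.2124 0.1547] yyaw 55.57 zax [ 0.014  0.006 -1.   ] F [0.4 0.1 0.1] op 0.531 q [ 0.17  0.23  1.72  0.    1.18 -0.8 ]
```

View pics/w3.png

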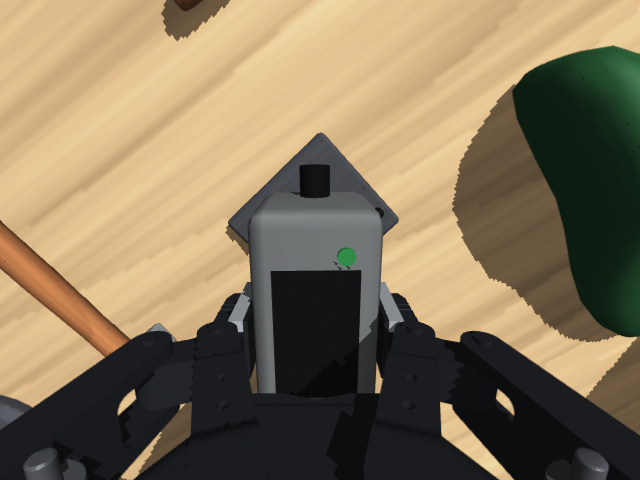

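arm_command --motion "0 0 0 0 0 0.08 0; 0 0 0 0 0 0.08 0; 0 0 0 0 0 0.08 0; 0 0 0 0 0 0.08 0; 0 0 0 0 0 0.08 0; 0 0 0 0 0 0.08 0; 0 0 0 0 0 0.08 0; 0 0 0 0 0 0.08 0; 0 0 0 0 0 0 0; 0 0 0 0 0 0 0"

```text
time_s: 5.32
eef_pos: [0.5212, 0.2115, 0.1547]
eef_rot: [0.004, 0.604, 0.797, 0.004]
wrist_force: [-0.1, 1.4, -1.1]
opening: 0.531
```

```bash
python3 look.py w4
```

```text
t 5.32 tcp [0.5212 0.2115 0.1547] yyaw 15.62 zax [ 0.011  0.002 -1.   ] F [-0.1  1.4 -1.1] op 0.531 q [ 0.17  0.23  1.72  0.    1.19 -0.1 ]
```

arm_command --motion "0 0 0 0 0 0.08 0; 0 0 0 0 0 0.08 0; 0 0 0 0 0 0.06 0; 0 0 0 0 0 0 0; 0 0 0 0 0 0 0; 0 0 0 0 0 0 0"

```text
time_s: 5.87
eef_pos: [0.5208, 0.2114, 0.1547]
eef_rot: [0.003, 0.69, 0.724, 0.004]
wrist_force: [-0.3, 0.8, 0.4]
opening: 0.529
```

```bash
python3 look.py w5; python3 - <<'E'
from bench import *
import cv2
for n in["side","top"]:
    cv2.imwrite(f"pics/{n}5.png",camera(n)["img"][:,:,::-1])
E
```

```text
t 5.87 tcp [0.5208 0.2114 0.1547] yyaw 2.77 zax [ 0.01   0.001 -1.   ] F [-0.3  0.8  0.4] op 0.529 q [ 0.17  0.23  1.72 -0.    1.19  0.13]
```

View pics/w5.png

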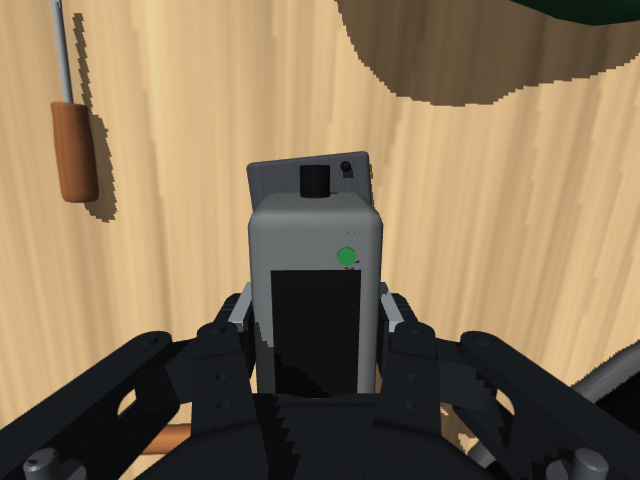

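arm_command --motion "0 0 0 0 0 0.015 0; 0 0 0 0 0 0 0; 0 0 0 0 0 0 0"

```text
time_s: 6.27
eef_pos: [0.5208, 0.2114, 0.1547]
eef_rot: [0.003, 0.696, 0.718, 0.004]
wrist_force: [-0.3, 1.5, 0.4]
opening: 0.529
```

arm_command --motion "0 0 0 0 0 0 1; 0 0 0 0 0 0 1; 0 0 0 0 0 0 1; 0 0 0 0 0 0 1; 0 0 0 0 0 0 1; 0 0 0 0 0 0 1"

```text
time_s: 6.77
eef_pos: [0.5213, 0.2118, 0.1548]
eef_rot: [0.003, 0.696, 0.718, 0.005]
wrist_force: [-0.3, 0.4, -0.4]
opening: 0.998
```

arm_command --motion "0 0 -0.1 0 0 0 1; 0 0 -0.15 0 0 0 1; 0 0 -0.15 0 0 0 1; 0 0 -0.15 0 0 0 1; 0 0 -0.15 0 0 0 1; 0 0 -0.15 0 0 0 1; 0 0 0 0 0 0 1; 0 0 0 0 0 0 1"

```text
time_s: 7.43
eef_pos: [0.5178, 0.2109, 0.3306]
eef_rot: [0.001, 0.696, 0.718, 0.003]
wrist_force: [0.3, -0.1, -0.5]
opening: 0.999
```

```bash
python3 look.py w6;  python3 - <<'E'
from bench import *
import cv2
for n in["side","top"]:
    cv2.imwrite(f"pics/{n}6.png",camera(n)["img"][:,:,::-1])
E
```

```text
t 7.43 tcp [0.5178 0.2109 0.3306] yyaw 1.76 zax [ 0.006  0.003 -1.   ] F [ 0.3 -0.1 -0.5] op 0.999 q [0.17 0.07 1.53 0.   1.53 0.14]
```

View pics/w6.png

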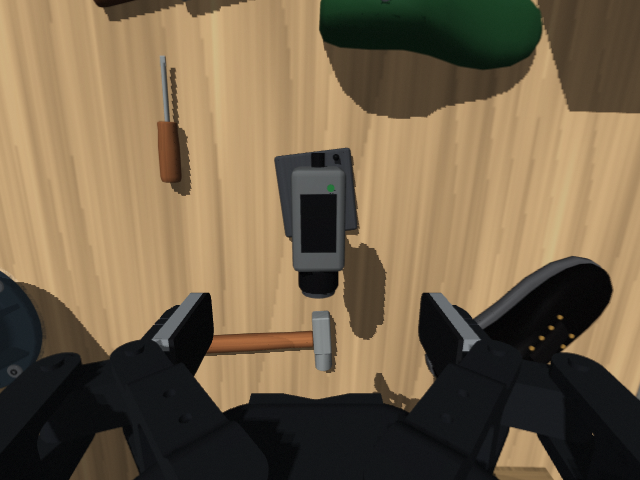

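arm_command --motion "-0.18 0.02 -0.02 0 0 0 1; -0.18 0.02 -0.02 0 0 0 1; -0.18 0.02 -0.02 0 0 0 1; -0.18 0.02 -0.02 0 0 0 1; -0.18 0.02 -0.02 0 0 0 1; -0.18 0.02 -0.02 0 0 0 1; -0.18 0.02 -0.02 0 0 0 1; -0.18 0.02 0 0 0 0 1; 0 0 0 0 0 0 1; 0 0 0 0 0 0 1"

```text
time_s: 8.42
eef_pos: [0.5529, -0.086, 0.3361]
eef_rot: [-0.013, 0.694, 0.72, -0.006]
wrist_force: [0.3, 0.9, -0.1]
opening: 1.001
```

```bash
python3 look.py w7;  python3 - <<'E'
from bench import *
import cv2
for n in["side","top"]:
    cv2.imwrite(f"pics/{n}7.png",camera(n)["img"][:,:,::-1])
E
```

```text
t 8.42 tcp [ 0.5529 -0.086   0.3361] yyaw 2.1 zax [-0.028  0.009 -1.   ] F [ 0.3  0.9 -0.1] op 1.001 q [-0.37  0.1   1.49 -0.    1.58 -0.4 ]
```

View pics/w7.png

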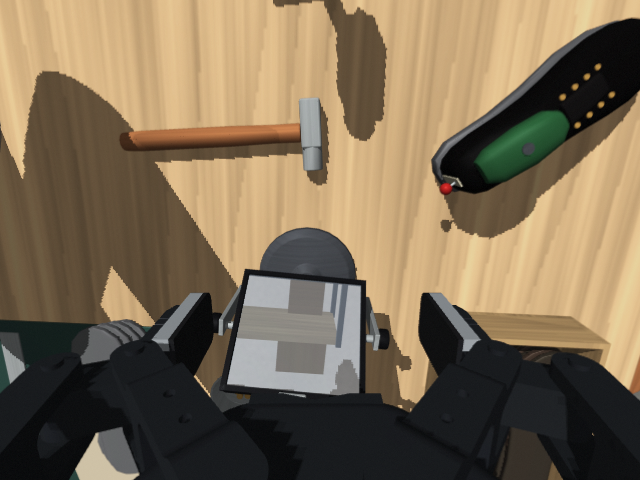

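View pics/top7.png

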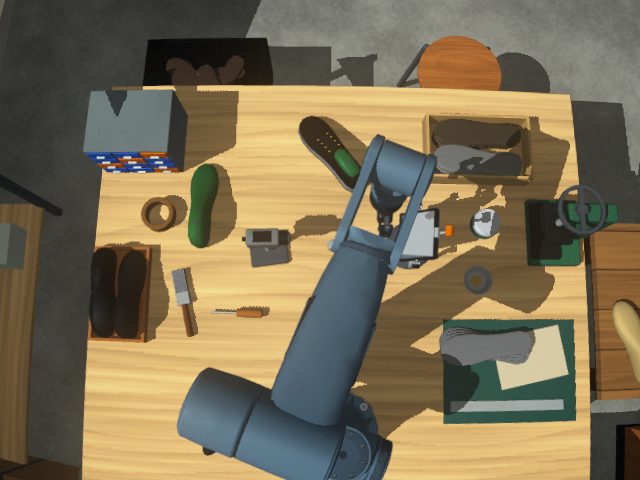

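```bash
python3 - <<'E'
from h import *
i=cv2.imread("pics/w7.png");z=cv2.resize(i[160:410,200:470],None,fx=2.9,fy=2.4,interpolation=cv2.INTER_CUBIC);cv2.imwrite("pics/z5.png",z)
i=cv2.imread("pics/w6.png");z=cv2.resize(i[140:310,260:370],None,fx=3.5,fy=3.5,interpolation=cv2.INTER_CUBIC);cv2.imwrite("pics/z6.png",z)
E
```

```text
(no output)
```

View pics/z5.png

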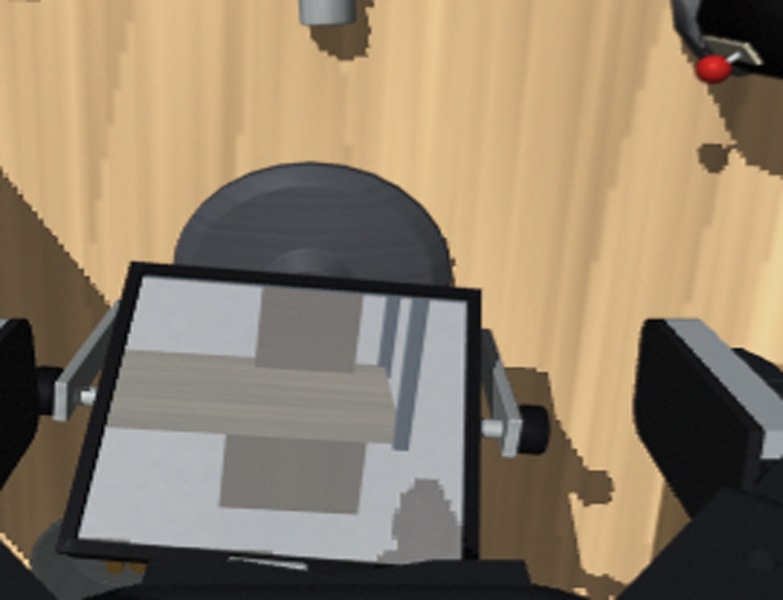

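View pics/z6.png

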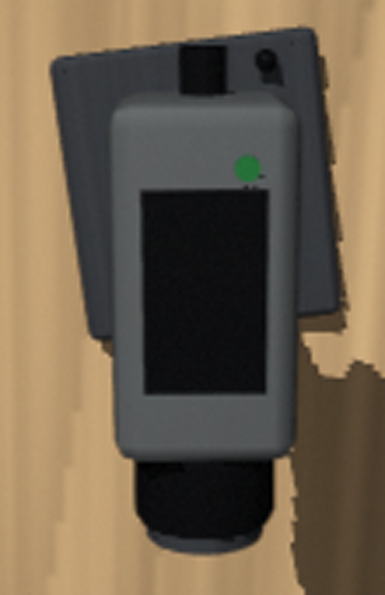

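```bash
cat > fit.py <<'E'
from h import *
T7=np.load("pics/w7.npy")@M; T6=np.load("pics/w6.npy")@M
u=lambda p:np.array(p)/[2.9,2.4]+[200-.33,160-.3]
W=np.array([u(p) for p in [(463,560),(80,540),(142,277),(467,300)]]) # (-,+),(+,+),(+,-),(-,-)
up=u((713,69));print("pin pix",up)
S=np.array([(100,120),(285,122),(275,297),(90,287)])/4+[284.6,139.6]
Tt=(np.array([(505,100),(638,82),(632,272),(500,282)])/4+[274.6,189.6])[[1,2,3,0]]
def pts(v):
    m=mir(0,v[2],v[3]);c=np.array([v[0],v[1],.165]);L=lambda y,z:c+m@np.array([0,y,z])
    return np.array([L(-.062,.057),L(.062,.057),L(.062,-.057),L(-.062,-.057)]),L(0,.105)
def res(v,w=1,s=1):
    g,k=pts(v)
    return np.r_[s*(proj('side',g)-S).ravel(),s*(proj('top',g)-Tt).ravel(),w*(proj('wrist',g,T7)-W).ravel()]
for w,s in((1,1),(1,0),(0,1)):
    r=least_squares(res,[.53,-.2,1.52,.7],loss='soft_l1',kwargs=dict(w=w,s=s));print(r.x.round(4),np.round(r.fun[16:],1))
print("pin wrist z.07",plane('wrist',up,.07,T7),"side",plane('side',(269.2,248.2),.07),"top",plane('top',(362.7,186.2),.07))
q=lambda p:np.array(p)/3.5+[259.7,139.7]
s=np.array([plane('wrist',q(p),.189,T6) for p in [(141,190),(268,190),(268,394),(145,394)]]);f=s[2]+s[3]-s[0]-s[1];print("head yaw screen",np.degrees(np.arctan2(f[1],f[0])),s.mean(0))
s=np.array([plane('wrist',q(p),.189,T6) for p in [(112,108),(298,108),(293,460),(117,460)]]);f=s[2]+s[3]-s[0]-s[1];print("head yaw",np.degrees(np.arctan2(f[1],f[0])),s.mean(0))
E
python3 fit.py
```

```text
pin pix [445.53206897 188.45      ]
[ 0.536  -0.2008  1.5285  0.7138] [ 0.8  2.8 -1.6 -0.4 -0.5 -0.4 -0.6 -0.6]
[ 0.5367 -0.2005  1.536   0.6955] [ 2.1  1.9 -0.8 -0.4 -0.   0.2 -0.3 -0.8]
[ 0.5342 -0.2001  1.5185  0.7275] [-0.  0. -0. -0. -0. -0. -0. -0.]
pin wrist z.07 [ 0.69683601 -0.0632959   0.07      ] side [ 0.69562354 -0.06546627  0.07      ] top [ 0.69740269 -0.06126171  0.07      ]
head yaw screen -87.59868675303596 [0.52159703 0.21222798 0.189     ]
head yaw -88.15288223915975 [0.52144974 0.21305657 0.189     ]
```

arm_command --motion "0 0 0 -0.027 -0.009 0.078 1; -0.15 -0.01 0 0 0 0 1; -0.15 -0.01 0 0 0 0 1; -0.15 -0.01 0 0 0 0 1; -0.15 -0.01 0 0 0 0 1; -0.15 -0.01 0 0 0 0 1; -0.15 -0.01 0 0 0 0 1; 0 0 0 0 0 0 1; 0 0 0 0 0 0 1"

```text
time_s: 9.32
eef_pos: [0.536, -0.2526, 0.3351]
eef_rot: [-0.0, 0.714, 0.7, 0.002]
wrist_force: [0.3, 0.5, 0.8]
opening: 0.997
```

```bash
python3 look.py w8
```

```text
t 9.32 tcp [ 0.536  -0.2526  0.3351] yyaw -1.17 zax [ 0.002  0.003 -1.   ] F [0.3 0.5 0.8] op 0.997 q [-0.64  0.15  1.43  0.    1.56 -0.62]
```

View pics/w8.png

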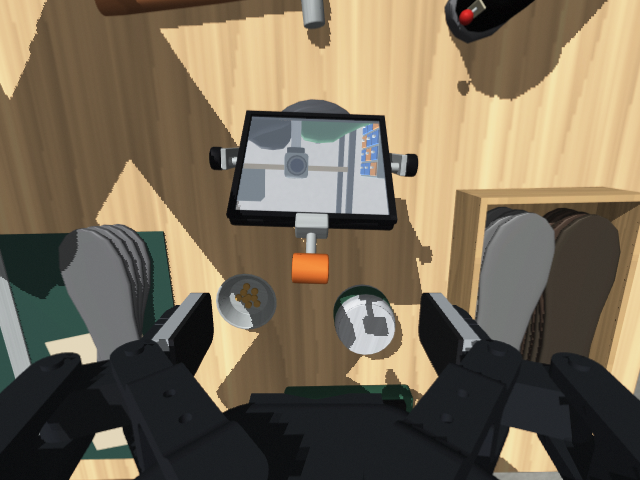

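```bash
python3 - <<'E'
from h import *
i=cv2.imread("pics/w8.png");z=cv2.resize(i[95:295,205:425],None,fx=3.6,fy=3,interpolation=cv2.INTER_CUBIC);cv2.imwrite("pics/z7.png",z)
E
```

```text
(no output)
```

View pics/z7.png

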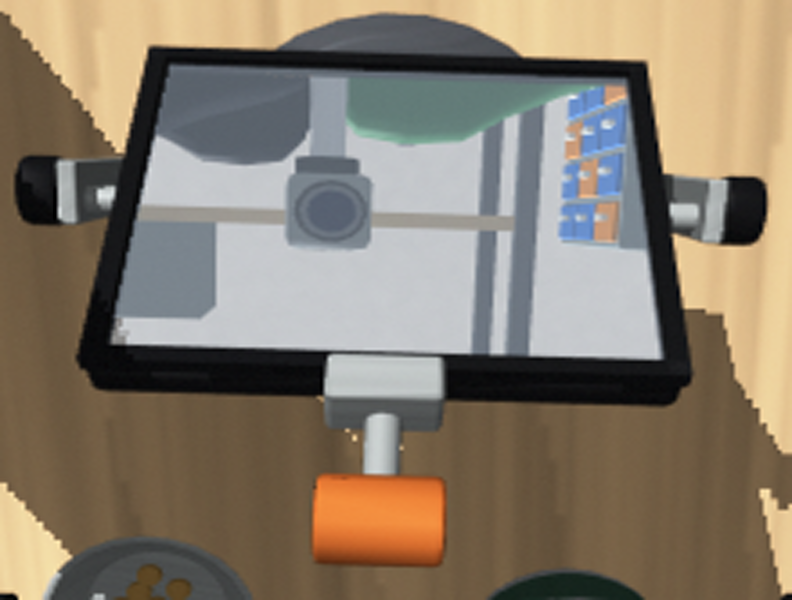

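```bash
cat >> fit.py <<'E'
print('----')
T8=np.load("pics/w8.npy")@M
u8=lambda p:np.array(p)/[3.6,3]+[205-.36,95-.33]
W8=np.array([u8(p) for p in [(664,360),(110,345),(166,65),(630,78)]]);k8=u8((380,520))
def res2(v,a):
    g,k=pts(v)
    return np.r_[a*res(v),(proj('wrist',g,T8)-W8).ravel(),(proj('wrist',k,T8)-k8).ravel()]
for a in (0,1):
    r=least_squares(res2,[.53,-.2,1.52,.7],loss='soft_l1',kwargs=dict(a=a));print(r.x.round(4),np.round(r.fun[24:],1),"knob",pts(r.x)[1])
p=np.array([467,16.]);print("pin",plane('wrist',p,.07,T8))
print("knob on plane", plane('wrist',k8,.243,T8))
E
python3 fit.py | sed -n '/----/,$p'
```

```text
----
[ 0.5365 -0.2011  1.5161  0.7389] [ 0.9  0.9 -1.3  0.8  0.4 -0.4 -0.6 -0.1  0.2 -1.2] knob [ 0.53263336 -0.27167411  0.2426157 ]
[ 0.5362 -0.201   1.5204  0.7355] [ 0.9  0.4 -1.5  1.   0.   0.  -1.1 -0.3  0.3 -1.5] knob [ 0.53268314 -0.27139699  0.2428587 ]
pin [ 0.69808687 -0.06248756  0.07      ]
knob on plane [ 0.53249396 -0.27245453  0.243     ]
```

arm_command --motion "-0.1 -0.015 0 0 0 0.03 1; 0 0 0.12 0 0 0 1; 0 0 0.12 0 0 0 1; 0 0 0.04 0 0 0 1; 0 0 0 0 0 0 1; 0 0 0 0 0 0 1"

```text
time_s: 9.87
eef_pos: [0.5364, -0.2623, 0.2798]
eef_rot: [0.001, 0.721, 0.693, 0.003]
wrist_force: [0.0, 0.1, 0.3]
opening: 0.998
```

arm_command --motion "-0.06 -0.02 0 0 0 0 1; 0 0 0 0 0 0 1; 0 0 0.08 0 0 0 1; 0 0 0.08 0 0 0 1; 0 0 0 0 0 0 1; 0 0 0 0 0 0 1"

```text
time_s: 10.37
eef_pos: [0.5351, -0.2763, 0.2555]
eef_rot: [0.007, 0.72, 0.694, 0.004]
wrist_force: [0.6, 0.3, 0.8]
opening: 1.003
```

arm_command --motion "0.02 -0.015 0.06 0.015 0.004 0 1; 0 0 0.06 0 0 0 1; 0 0 0.04 0 0 0 1; 0 0 0 0 0 0 1; 0 0 0 0 0 0 1"

```text
time_s: 10.78
eef_pos: [0.5332, -0.273, 0.2238]
eef_rot: [0.001, 0.72, 0.694, -0.0]
wrist_force: [0.3, -0.4, 0.1]
opening: 0.997
```

```bash
python3 look.py w9
```

```text
t 10.78 tcp [ 0.5332 -0.273   0.2238] yyaw -2.14 zax [ 0.002 -0.003 -1.   ] F [ 0.3 -0.4  0.1] op 0.997 q [-0.67  0.24  1.55 -0.    1.35 -0.63]
```

View pics/w9.png

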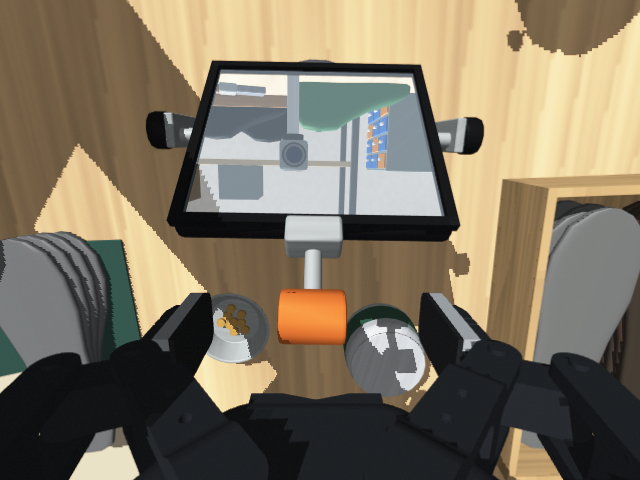

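arm_command --motion "0 0 0 0 0 0 0.4; 0 0 0 0 0 0 0; 0 0 0 0 0 0 0; 0 0 0 0 0 0 0; 0 0 0 0 0 0 0; 0 0 0 0 0 0 0; 0 0 0 0 0 0 0; 0 0 0 0 0 0 0; 0 0 0 0 0 0 0; 0 0 0 0 0 0 0"

```text
time_s: 11.67
eef_pos: [0.5334, -0.2734, 0.2253]
eef_rot: [0.002, 0.72, 0.694, -0.0]
wrist_force: [-0.9, -0.7, 0.2]
opening: 0.292
```

```bash
python3 look.py w10
```

```text
t 11.67 tcp [ 0.5334 -0.2734  0.2253] yyaw -2.13 zax [ 0.002 -0.004 -1.   ] F [-0.9 -0.7  0.2] op 0.292 q [-0.67  0.24  1.55 -0.    1.35 -0.63]
```

View pics/w10.png

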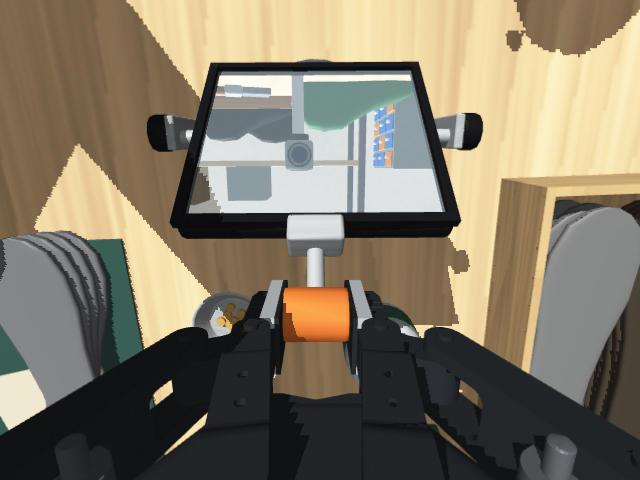

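```bash
cat > plan.py <<'E'
from bench import *
from h import *
import sys
C=np.array([.536,-.2008,.165]);cam=np.array([.521,.213,.165]);pin=np.array([.6972,-.0628,.07])
d=C-cam;d/=np.linalg.norm(d);lens=cam+.072*d
n=lambda v:v/np.linalg.norm(v)
b=n(n(lens-C)+n(pin-C));YT=np.arctan2(b[1],b[0]);TT=np.arcsin(b[2])
if __name__=="__main__":
    o=get_obs();T=tool(o);N=int(sys.argv[1]);cap=float(sys.argv[2])if len(sys.argv)>2 else 1
    G=T[:3,3]-T[:3,2]*.0175
    v=G-C; r=np.linalg.norm(v)
    yj=np.arctan2(T[1,1],T[0,1]); yaw=yj+np.pi/2   # mirror yaw from the jaws (kept within ±)
    yk=np.arctan2(-v[1],-v[0]);h=np.array([np.cos(yaw),np.sin(yaw),0]);tilt=np.arctan2(-v@h,v[2])
    print("target yaw %.2f tilt %.2f deg"%tuple(np.degrees([YT,TT])),"now yaw(jaw) %.2f tilt %.2f r %.4f side %.4f"%(np.degrees(yaw),np.degrees(tilt),r,v@np.cross([0,0,1],h)),"F",np.round(o["wrist_force"],1),"op",round(o["opening"],3),"t",round(o["time_s"],2),"zax",np.round(T[:3,2],3))
    prev=T.copy()
    for k in range(1,N+1):
        s=k/N; y=yaw+s*(YT-yaw); t=tilt+s*(TT-tilt)
        m=mir(0,y,t);g=C+m@np.array([0,0,.105])
        X=np.eye(4);yy=y-np.pi/2;X[:3,:3]=np.array([[-np.sin(yy),np.cos(yy),0],[np.cos(yy),np.sin(yy),0],[0,0,-1]]).T
        X[:3,0]=[-np.sin(yy),np.cos(yy),0];X[:3,1]=[np.cos(yy),np.sin(yy),0];X[:3,2]=[0,0,-1]
        X[:3,3]=g-[0,0,.0175]
        D=np.linalg.inv(prev)@X;print(np.round(np.r_[D[:3,3]/.2,R.from_matrix(D[:3,:3]).as_rotvec()/np.radians(60)],3));prev=X
E
python3 plan.py 14
```

```text
target yaw 67.58 tilt -13.34 deg now yaw(jaw) 87.88 tilt 43.00 r 0.1064 side -0.0001 F [-0.4  0.8  0.2] op 0.292 t 11.72 zax [ 0.003 -0.004 -1.   ]
[ 0.033 -0.009 -0.019  0.003  0.004  0.024]
[ 0.03  -0.008 -0.022  0.     0.     0.024]
[ 0.031 -0.007 -0.02   0.     0.     0.024]
[ 0.032 -0.006 -0.018  0.     0.     0.024]
[ 0.034 -0.005 -0.016  0.     0.     0.024]
[ 0.035 -0.004 -0.013  0.     0.     0.024]
[ 0.035 -0.003 -0.011  0.     0.     0.024]
[ 0.036 -0.002 -0.008  0.     0.     0.024]
[ 0.036 -0.002 -0.006  0.     0.     0.024]
[ 0.037 -0.001 -0.003  0.     0.     0.024]
[ 0.037  0.    -0.     0.     0.     0.024]
[0.037 0.001 0.002 0.    0.    0.024]
[0.037 0.002 0.005 0.    0.    0.024]
[0.036 0.003 0.007 0.    0.    0.024]
```

arm_command --motion "0.032 -0.009 -0.021 0.003 0.004 0.024 0; 0.03 -0.008 -0.022 0 0 0.024 0; 0.031 -0.007 -0.02 0 0 0.024 0; 0.032 -0.006 -0.018 0 0 0.024 0; 0 0 0 0 0 0 0"

```text
time_s: 12.13
eef_pos: [0.528, -0.253, 0.2394]
eef_rot: [0.003, 0.756, 0.654, -0.004]
wrist_force: [-0.4, -1.0, -1.4]
opening: 0.291
```

```bash
python3 plan.py 10
```

```text
target yaw 67.58 tilt -13.34 deg now yaw(jaw) 81.70 tilt 29.79 r 0.1059 side 0.0003 F [-0.4 -1.  -1.4] op 0.291 t 12.13 zax [-0.003 -0.01  -1.   ]
[ 0.038 -0.004 -0.015 -0.001  0.009  0.024]
[ 0.036 -0.005 -0.016  0.     0.     0.024]
[ 0.037 -0.004 -0.013  0.     0.     0.024]
[ 0.038 -0.003 -0.01   0.     0.     0.024]
[ 0.039 -0.002 -0.007  0.     0.     0.024]
[ 0.039 -0.001 -0.004  0.     0.     0.024]
[ 0.039  0.    -0.001  0.     0.     0.024]
[0.039 0.001 0.002 0.    0.    0.024]
[0.039 0.002 0.005 0.    0.    0.024]
[0.039 0.003 0.008 0.    0.    0.024]
```

Works well; continue.

arm_command --motion "0.038 -0.004 -0.015 0 0.009 0.024 0; 0.036 -0.005 -0.016 0 0 0.024 0; 0.037 -0.004 -0.013 0 0 0.024 0; 0.038 -0.003 -0.01 0 0 0.024 0; 0.039 -0.002 -0.007 0 0 0.024 0; 0 0 0 0 0 0 0"

```text
time_s: 12.63
eef_pos: [0.5292, -0.2237, 0.2504]
eef_rot: [0.004, 0.797, 0.604, -0.007]
wrist_force: [-1.1, -3.2, -3.4]
opening: 0.289
```

```bash
python3 plan.py 5
```

```text
target yaw 67.58 tilt -13.34 deg now yaw(jaw) 74.25 tilt 12.93 r 0.1055 side 0.0003 F [-1.1 -3.2 -3.4] op 0.289 t 12.63 zax [-0.007 -0.016 -1.   ]
[ 0.049  0.    -0.007 -0.002  0.016  0.022]
[ 0.048 -0.001 -0.004  0.     0.     0.022]
[0.048 0.001 0.    0.    0.    0.022]
[0.048 0.002 0.005 0.    0.    0.022]
[0.047 0.003 0.009 0.    0.    0.022]
```

arm_command --motion "0.045 0 -0.006 -0.002 0.016 0.022 0; 0.045 -0.001 -0.004 0 0 0.022 0; 0.045 0.001 0 0 0 0.022 0; 0.045 0.002 0.004 0 0 0.022 0; 0 0 0 0 0 0 0; 0 0 0 0 0 0 0"

```text
time_s: 13.13
eef_pos: [0.5371, -0.1971, 0.2527]
eef_rot: [0.003, 0.824, 0.567, -0.006]
wrist_force: [-2.6, -1.0, 0.6]
opening: 0.294
```

```bash
python3 plan.py 3; python3 look.py w11
```

```text
target yaw 67.58 tilt -13.34 deg now yaw(jaw) 69.02 tilt -2.23 r 0.1053 side 0.0003 F [-2.6 -1.   0.6] op 0.294 t 13.13 zax [-0.007 -0.011 -1.   ]
[ 0.035  0.002  0.003 -0.003  0.013  0.008]
[0.034 0.001 0.005 0.    0.    0.008]
[0.033 0.001 0.007 0.    0.    0.008]
t 13.13 tcp [ 0.5371 -0.1971  0.2527] yyaw -20.98 zax [-0.007 -0.011 -1.   ] F [-2.6 -1.   0.6] op 0.294 q [-0.55  0.16  1.59 -0.01  1.39 -0.18]
```

View pics/w11.png

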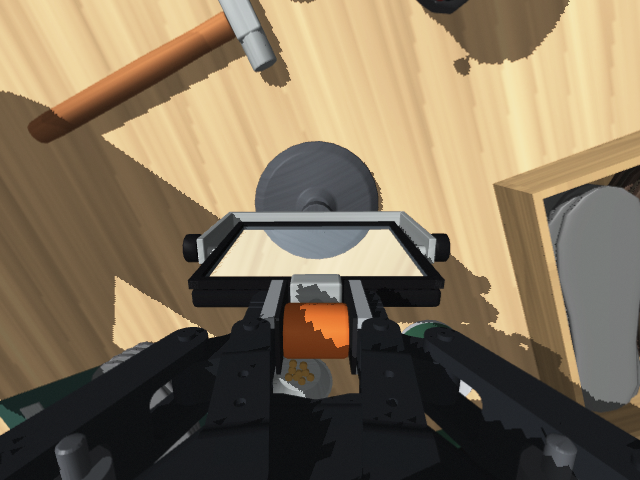

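arm_command --motion "0.035 0.002 0.003 -0.003 0.013 0.008 0; 0.034 0.001 0.005 0 0 0.008 0; 0.033 0.001 0.007 0 0 0.008 0; 0 0 0 0 0 0 0; 0 0 0 0 0 0 0; 0 0 0 0 0 0 0"

```text
time_s: 13.68
eef_pos: [0.5431, -0.1828, 0.2511]
eef_rot: [0.0, 0.831, 0.556, -0.002]
wrist_force: [-2.2, -1.6, 0.7]
opening: 0.289
```

```bash
python3 plan.py 1; python3 look.py w12;python3 - <<'E'
from bench import *
import cv2
for n in["side","top"]:
    cv2.imwrite(f"pics/{n}12.png",camera(n)["img"][:,:,::-1])
E
```

```text
target yaw 67.58 tilt -13.34 deg now yaw(jaw) 67.60 tilt -10.63 r 0.1054 side 0.0002 F [-2.2 -1.6  0.7] op 0.289 t 13.68 zax [-0.003 -0.003 -1.   ]
[ 0.024  0.001  0.007 -0.001  0.004  0.   ]
t 13.68 tcp [ 0.5431 -0.1828  0.2511] yyaw -22.4 zax [-0.003 -0.003 -1.   ] F [-2.2 -1.6  0.7] op 0.289 q [-0.53  0.16  1.59 -0.    1.39 -0.14]
```

View pics/w12.png

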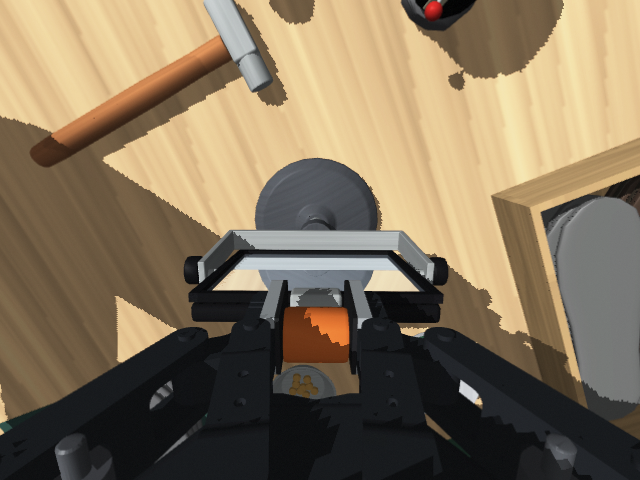

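View pics/side12.png

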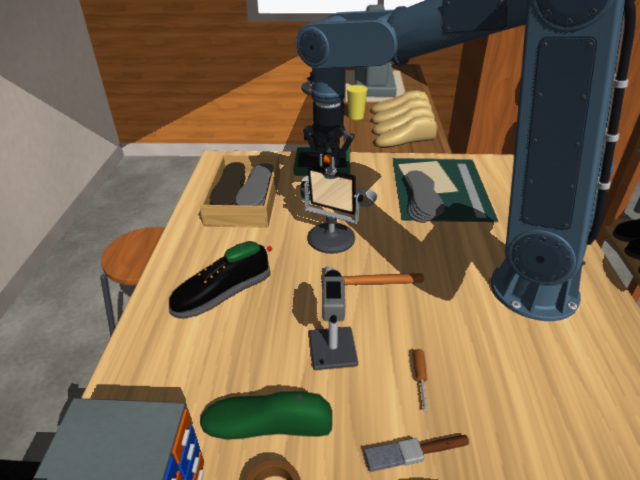

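arm_command --motion "0.027 0.001 0.006 -0.001 0.004 0.002 0; 0 0 0 0 0 0 0; 0 0 0 0 0 0 0; 0 0 0 0 0 0 0; 0 0 0 0 0 0 0"

```text
time_s: 14.25
eef_pos: [0.5448, -0.1789, 0.2503]
eef_rot: [0.0, 0.832, 0.555, -0.001]
wrist_force: [-3.1, -2.9, 0.9]
opening: 0.29
```

```bash
python3 plan.py 1; python3 look.py w13;python3 - <<'E'
from bench import *
import cv2
for n in["side","top"]:
    cv2.imwrite(f"pics/{n}13.png",camera(n)["img"][:,:,::-1])
s=cv2.imread("pics/side13.png")
cv2.imwrite("pics/z8.png",cv2.resize(s[145:255,285:385],None,fx=5,fy=5,interpolation=cv2.INTER_CUBIC))
w=cv2.imread("pics/w13.png")
cv2.imwrite("pics/z9.png",cv2.resize(w[210:380,170:460],None,fx=2.7,fy=2.7,interpolation=cv2.INTER_CUBIC))
E
```

```text
target yaw 67.58 tilt -13.34 deg now yaw(jaw) 67.44 tilt -12.93 r 0.1054 side 0.0002 F [-3.1 -2.9  0.9] op 0.29 t 14.25 zax [-0.001 -0.001 -1.   ]
[ 0.003  0.001  0.003 -0.001  0.001 -0.002]
t 14.25 tcp [ 0.5448 -0.1789  0.2503] yyaw -22.56 zax [-0.001 -0.001 -1.   ] F [-3.1 -2.9  0.9] op 0.29 q [-0.52  0.16  1.59 -0.    1.39 -0.13]
```

View pics/z8.png

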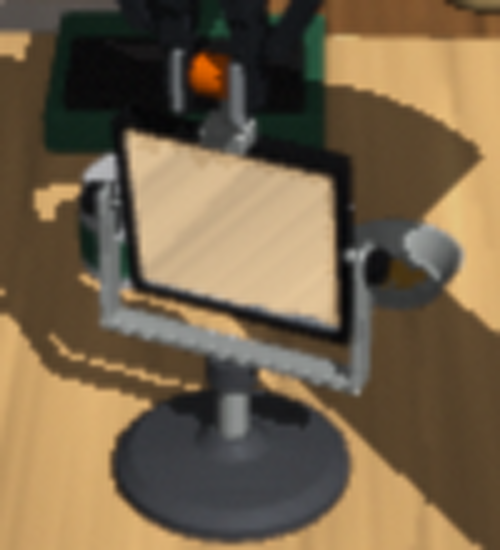

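View pics/z9.png

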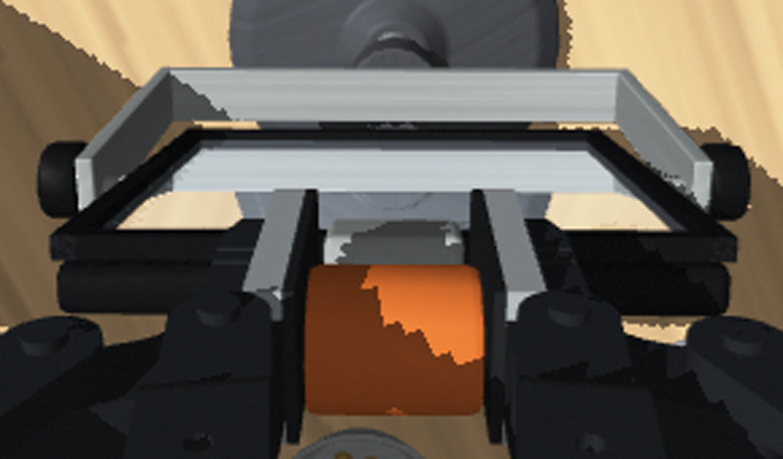

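View pics/top13.png

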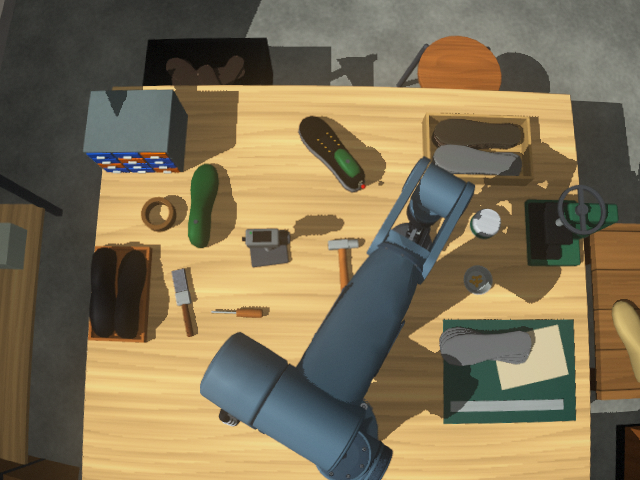

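```bash
python3 - <<'E'
from h import *
T=np.load("pics/w13.npy")@M
S=np.array([(122,130),(335,178),(336,326),(143,283)])/5+[284.6,144.6]
W=np.array([(675,230),(110,230),(200,143),(588,143)])/2.7+[169.7,209.7]
def pts(v):
    m=mir(0,v[2],v[3]);c=np.array([v[0],v[1],.165]);L=lambda y,z:c+m@np.array([0,y,z])
    return np.array([L(-.062,.057),L(.062,.057),L(.062,-.057),L(-.062,-.057)])
for a,b,c in((1,0,1),(0,1,1),(1,1,1),(1,1,.02)):
    f=lambda v:np.r_[a*(proj('side',pts(v))-S).ravel(),b*(proj('wrist',pts(v),T)-W).ravel(),c*1000*(v[:2]-[.536,-.2008])]
    r=least_squares(f,[.536,-.2008,1.18,-.2]);print(r.x[:2].round(4),np.degrees(r.x[2:]).round(2),r.fun.round(1))
E
```

```text
[ 0.5355 -0.2013] [ 68.52 -11.4 ] [-0.9  0.5 -0.7  0.3  0.9  1.4 -0.7  0.4  0.  -0.  -0.   0.   0.   0.
 -0.   0.  -0.5 -0.5]
[ 0.5361 -0.2008] [ 67.45 -10.99] [ -0.    0.   -0.    0.    0.    0.   -0.    0.   10.5   0.6 -10.3   0.7
   0.2   0.6  -0.6   0.5   0.1   0. ]
[ 0.536  -0.2009] [ 67.48 -11.05] [ -0.9   0.3  -1.    0.5   0.6   1.8  -0.7   0.4  10.4   0.7 -10.4   0.8
   0.1   0.8  -0.6   0.7  -0.   -0.1]
[ 0.536  -0.2009] [ 67.48 -11.05] [ -0.9   0.3  -1.    0.5   0.6   1.8  -0.7   0.4  10.4   0.7 -10.4   0.8
   0.1   0.8  -0.6   0.7  -0.   -0. ]
```

```bash
python3 - <<'E'
import cv2
w=cv2.imread("pics/w13.png")
cv2.imwrite("pics/z10.png",cv2.resize(w[235:335,180:315],None,fx=5.9,fy=5.9,interpolation=cv2.INTER_CUBIC))
E
```

```text
(no output)
```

View pics/z10.png

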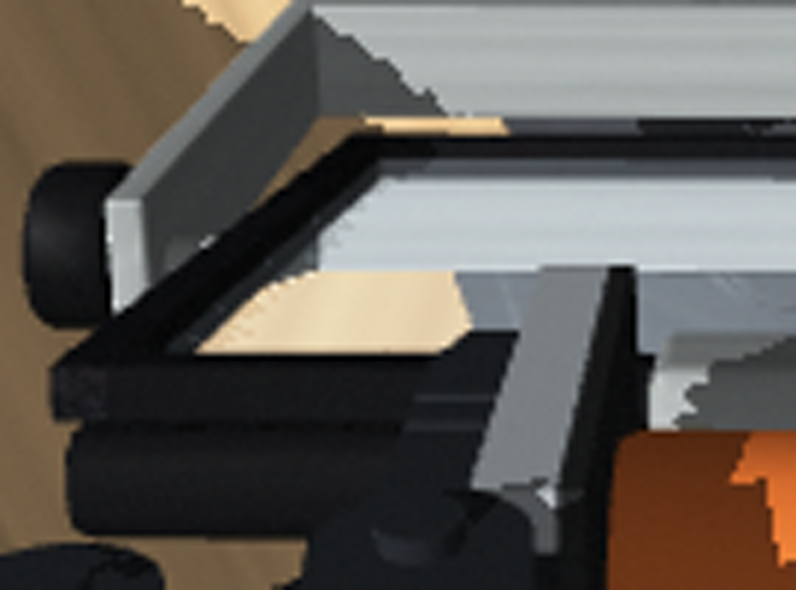

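```bash
python3 - <<'E'
from h import *
T=np.load("pics/w13.npy")@M
W=np.array([(442.7,297.5),(188.6,297.5),(240.8,257.6),(392.7,257.3)])
I=np.array([(0,0),(168/5.9+179.6,353/5.9+234.6),(380/5.9+179.6,158/5.9+234.6),(0,0)])
def pts(v,hy,hz):
    m=mir(0,v[0],v[1]);c=np.array([.536,-.2008,.165]);L=lambda y,z:c+m@np.array([v[2],y,z])
    return np.array([L(-hy,hz),L(hy,hz),L(hy,-hz),L(-hy,-hz)])
for hw in (0,1):
  for lip in (None,0,.002,.004):
    def f(v):
        v=v.copy(); 
        if lip is not None:v[2]=lip
        r=(proj('wrist',pts(v,.067,.062),T)-W).ravel()
        return np.r_[r,hw*(proj('wrist',pts(v,.062,.057),T)-I)[1:3].ravel()]
    r=least_squares(f,[1.18,-.2,.002]);print(hw,lip,np.degrees(r.x[:2]).round(2),r.x[2].round(4),r.fun.round(1))
E
```

```text
0 None [67.5  -9.06] 0.0023 [ 0.1 -0.1 -1.3  0.2 -1.5 -0.  -1.2  0.1 -0.   0.  -0.  -0. ]
0 0 [ 67.52 -10.07] 0.002 [ 0.   2.2 -1.2  2.5 -1.4  3.8 -1.3  3.9 -0.   0.  -0.   0. ]
0 0.002 [67.5  -9.21] 0.002 [ 0.1  0.2 -1.3  0.5 -1.5  0.5 -1.2  0.6 -0.   0.  -0.  -0. ]
0 0.004 [67.48 -8.34] 0.002 [ 0.2 -1.7 -1.4 -1.5 -1.6 -2.8 -1.1 -2.6 -0.  -0.  -0.  -0. ]
1 None [67.49 -9.48] 0.0019 [ 0.1 -0.2 -1.3  0.  -1.5  0.9 -1.2  1.1 -8.1  0.5 -0.2 -1.9]
1 0 [ 67.05 -10.27] 0.002 [ 0.1  2.7 -1.1  1.2 -1.6  3.5 -1.4  4.7 -7.9  1.8 -0.3  0.7]
1 0.002 [67.5  -9.46] 0.002 [ 0.1 -0.3 -1.3  0.  -1.5  0.8 -1.2  0.9 -8.1  0.5 -0.2 -2. ]
1 0.004 [67.94 -8.64] 0.002 [ 0.1 -3.2 -1.5 -1.1 -1.5 -1.8 -1.1 -2.9 -8.3 -0.8 -0.2 -4.7]
```

```bash
python3 - <<'E'
from h import *
C=np.array([.536,-.2008,.165])
for n,uv in(("w9",(312,317)),("w10",(316.5,314)),("w11",(316,331)),("w12",(316.5,334.5)),("w13",(315.7,335.3))):
    Tt=np.load(f"pics/{n}.npy");T=Tt@M
    c,d=ray('wrist',uv,T); y=np.arctan2(Tt[1,1],Tt[0,1])+np.pi/2
    # intersect sphere
    b=d@(c-C);k=(c-C)@(c-C)-.105**2;D=b*b-k
    for s in(-1,1):
        if D<0: print(n,'tangent miss',np.sqrt(k-b*b+.105**2)); t=-b
        else: t=-b+s*np.sqrt(D)
        p=c+t*d;h=np.array([np.cos(y),np.sin(y),0]);v=p-C
        print(n,s,p.round(4),"tilt",np.degrees(np.arctan2(-v@h,v[2])).round(2),"in tool",(np.linalg.inv(Tt)@np.r_[p,1])[:3].round(4))
E
```

```text
w9 -1 [ 0.5323 -0.2733  0.2409] tilt 43.74 in tool [-0.0004 -0.0009 -0.017 ]
w9 1 [ 0.5306 -0.3038  0.1846] tilt 79.24 in tool [-0.0308 -0.0015  0.0393]
w10 -1 [ 0.5343 -0.273   0.2413] tilt 43.43 in tool [ 0.0004  0.0009 -0.016 ]
w10 1 [ 0.5335 -0.3043  0.1826] tilt 80.37 in tool [-0.0308  0.0011  0.0428]
w11 -1 [ 0.5355 -0.2033  0.27  ] tilt 1.37 in tool [-0.0066  0.0007 -0.0172]
w11 1 [ 0.5024 -0.2889  0.1189] tilt 116.04 in tool [-0.0965  0.0009  0.1351]
w12 -1 [ 0.5412 -0.1901  0.2693] tilt -6.49 in tool [-0.0076  0.0009 -0.0182]
w12 1 [ 0.5036 -0.2817  0.1064] tilt 123.89 in tool [-0.106   0.0014  0.145 ]
w13 -1 [ 0.5424 -0.1863  0.2688] tilt -8.67 in tool [-0.0078  0.0006 -0.0185]
w13 1 [ 0.5037 -0.2792  0.1031] tilt 126.12 in tool [-0.1082  0.0006  0.1473]
```

arm_command --motion "0.016 0 0.002 0 0 0 0; 0.016 0 0.003 0 0 0 0; 0.016 0 0.003 0 0 0 0; 0 0 0 0 0 0 0; 0 0 0 0 0 0 0; 0 0 0 0 0 0 0"

```text
time_s: 14.9
eef_pos: [0.5476, -0.1723, 0.2485]
eef_rot: [0.002, 0.832, 0.555, -0.003]
wrist_force: [-3.1, -2.6, 1.2]
opening: 0.289
```

```bash
python3 look.py w14;python3 - <<'E'
from h import *
w=cv2.imread("pics/w14.png")
hsv=cv2.cvtColor(w,cv2.COLOR_BGR2HSV)
for n in("w10","w13","w14"):
    w=cv2.imread(f"pics/{n}.png");hsv=cv2.cvtColor(w,cv2.COLOR_BGR2HSV)
    m=cv2.inRange(hsv,(5,180,60),(14,255,255));m[:, :270]=0;m[:,365:]=0;m[:270]=0;m[380:]=0
    ys,xs=np.nonzero(m);print(n,np.percentile(xs,[1,99]),np.percentile(ys,[1,99]))
w=cv2.imread("pics/w14.png")
cv2.imwrite("pics/z11.png",cv2.resize(w[210:380,170:460],None,fx=2.7,fy=2.7,interpolation=cv2.INTER_CUBIC))
E
```

```text
t 14.9 tcp [ 0.5476 -0.1723  0.2485] yyaw -22.6 zax [-0.004 -0.006 -1.   ] F [-3.1 -2.6  1.2] op 0.289 q [-0.51  0.17  1.59 -0.01  1.39 -0.11]
w10 [283. 348.] [287. 341.]
w13 [283. 348.] [308. 363.]
w14 [283. 348.] [310. 364.]
```

View pics/z11.png

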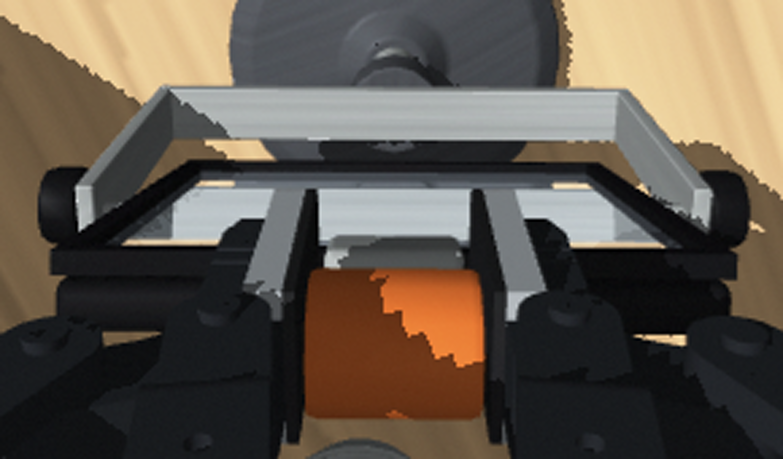

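```bash
cat > est.py <<'E'
from h import *
from plan import C,YT,TT
def est(n,kuv,W=None):
    Tt=np.load(f"pics/{n}.npy");T=Tt@M
    c,d=ray('wrist',kuv,T); y=np.arctan2(Tt[1,1],Tt[0,1])+np.pi/2
    b=d@(c-C);k=(c-C)@(c-C)-.105**2;t=-b-np.sqrt(b*b-k);p=c+t*d;h=np.array([np.cos(y),np.sin(y),0]);v=p-C
    print(n,"knob tilt",np.degrees(np.arctan2(-v@h,v[2])).round(2),"in tool",(np.linalg.inv(Tt)@np.r_[p,1])[:3].round(4),"target",np.degrees([YT,TT]).round(2))
    if W is None:return
    def pts(v):
        m=mir(0,v[0],v[1]);L=lambda y,z:C+[0,v[3] if len(v)>3 else 0,0]+m@np.array([v[2],y,z])
        return np.array([L(-.067,.062),L(.067,.062),L(.067,-.062),L(-.067,-.062)])
    for f in (lambda v:(proj('wrist',pts(v),T)-W).ravel(), lambda v:np.r_[(proj('wrist',pts(np.r_[v[:2],.0023,v[2]]),T)-W).ravel(),]):
        r=least_squares(f,[1.18,-.2,.002]);print("frame",np.degrees(r.x[:2]).round(2),r.x[2].round(4),r.fun.round(1))
if __name__=="__main__":
    z=lambda l:np.array(l)/2.7+[169.7,209.7]
    est("w13",(315.5,335.5),np.array([(442.7,297.5),(188.6,297.5),(240.8,257.6),(392.7,257.3)]))
    est("w14",(315.5,337),z([(737,250),(52,250),(190,163),(602,163)]))
E
python3 est.py
```

```text
w13 knob tilt -8.62 in tool [-0.0079  0.0005 -0.0185] target [ 67.58 -13.34]
frame [67.5  -9.06] 0.0023 [ 0.1 -0.1 -1.3  0.2 -1.5 -0.  -1.2  0.1]
frame [67.5  -9.18] -0.0003 [ 0.3  0.2 -1.1  0.4 -1.4  0.4 -1.1  0.5]
w14 knob tilt -12.44 in tool [-0.0083  0.0005 -0.019 ] target [ 67.58 -13.34]
frame [ 67.4  -13.42] 0.0023 [ 0.  -0.  -1.7  0.  -0.6  0.  -1.4 -0. ]
frame [ 67.41 -13.54] -0.0003 [ 0.2  0.3 -1.4  0.3 -0.5  0.5 -1.3  0.5]
```

arm_command --motion "0.002 0 0 0 0 0 0; 0 0 0 0 0 0 0; 0 0 0 0 0 0 0; 0 0 0 0 0 0 0; 0 0 0 0 0 0 0; 0 0 0 0 0 0 0; 0 0 0 0 0 0 0; 0 0 0 0 0 0 0; 0 0 0 0 0 0 0; 0 0 0 0 0 0 0"

```text
time_s: 15.78
eef_pos: [0.5477, -0.1723, 0.2485]
eef_rot: [0.002, 0.832, 0.555, -0.003]
wrist_force: [-3.2, -2.7, 1.6]
opening: 0.292
```

```bash
python3 look.py w15;python3 - <<'E'
from bench import *
from h import *
w=cv2.imread("pics/w15.png");hsv=cv2.cvtColor(w,cv2.COLOR_BGR2HSV)
m=cv2.inRange(hsv,(5,180,60),(14,255,255));m[:, :270]=0;m[:,365:]=0;m[:270]=0;m[380:]=0
ys,xs=np.nonzero(m);print(np.percentile(xs,[1,99]),np.percentile(ys,[1,99]))
cv2.imwrite("pics/z12.png",cv2.resize(w[210:380,170:460],None,fx=2.7,fy=2.7,interpolation=cv2.INTER_CUBIC))
for n in["side","top"]:
    c=camera(n)["img"][:,:,::-1];cv2.imwrite(f"pics/{n}15.png",c)
    a=cv2.imread(f"pics/{n}0.png");h=cv2.cvtColor(c.copy(),cv2.COLOR_BGR2HSV);h0=cv2.cvtColor(a,cv2.COLOR_BGR2HSV)
    box=(240,290,235,265) if n=="side" else(345,380,175,200)
    for q in(h0,h):
        mm=cv2.inRange(q,(0,200,120),(4,255,255))|cv2.inRange(q,(176,200,120),(180,255,255));s=mm[box[2]:box[3],box[0]:box[1]];y,x=np.nonzero(s);print(n,"pin",x.mean()+box[0],y.mean()+box[2],len(x))
s=cv2.imread("pics/side15.png");t=cv2.imread("pics/top15.png")
cv2.imwrite("pics/z13.png",np.hstack([cv2.resize(s[145:375,285:385],None,fx=2.6,fy=2.6),cv2.resize(t[200:300,235:335],(598,598),interpolation=cv2.INTER_CUBIC)[:, :530]]))
E
```

```text
t 15.78 tcp [ 0.5477 -0.1723  0.2485] yyaw -22.62 zax [-0.004 -0.006 -1.   ] F [-3.2 -2.7  1.6] op 0.292 q [-0.51  0.17  1.59 -0.01  1.39 -0.11]
[283. 348.] [310. 364.]
side pin 269.25 248.33333333333334 12
side pin 269.25 248.33333333333334 12
top pin 362.6666666666667 185.88888888888889 9
top pin 362.6363636363636 186.0909090909091 11
```

View pics/z12.png

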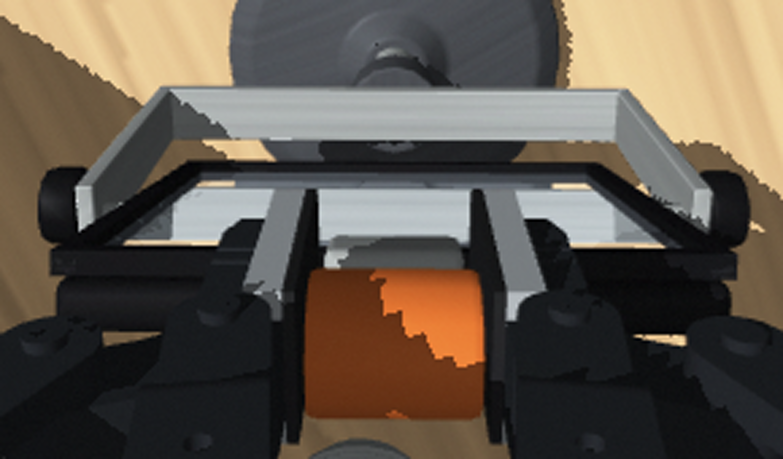

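View pics/z13.png

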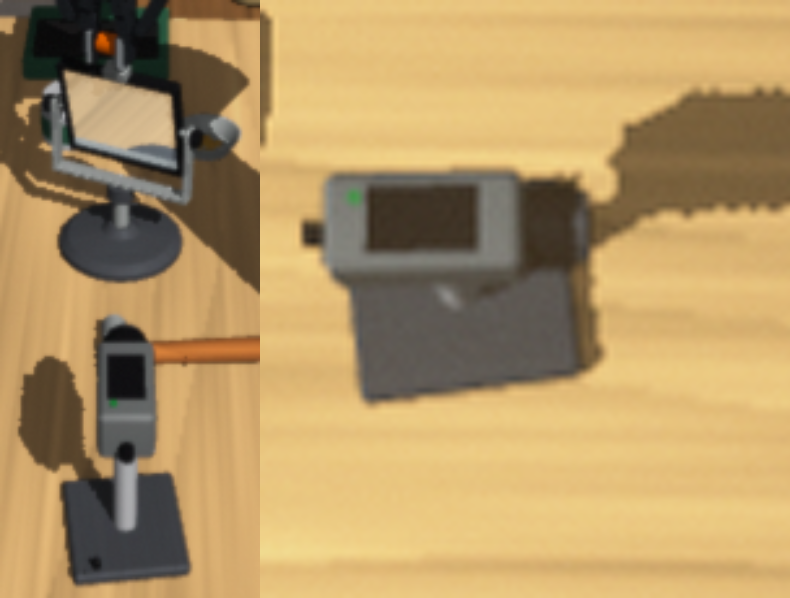

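```bash
python3 -c "
from bench import *
print(hand_in())"
```

```text
the job is handed in; nothing more can be done
None
```

I turned the camera to face the mirror and let go of it. I then swivelled and tilted the mirror by its knob to the bisecting angle and handed the job in at about 16 s, still holding the knob.

**Last checks:**

| Item | Measured | Target |
|---|---|---|
| Camera heading | −87.6° to −88.2° | about −88.0° |
| Mirror swivel | 67.4° | 67.6° |
| Mirror tilt, from the frame outline | −13.4° | −13.3° |
| Mirror tilt, from the knob's position | −12.4° | −13.3° |

- **Tilt disagreement:** the two tilt readings differ by 1°, about 5 mm of reflection on the glass. I did not settle which is right. I also never saw the pin's reflection directly; the target angles come from the measured positions of mirror, camera and pin.
- **Knob grip:** the knob slipped about 8 mm between the pads during the tilt, so it sits off centre in the grip. I corrected the angle from the pictures, and it then stayed still through 0.8 s of holding with about 4 N at the wrist.
- **Other things on the bench:** the pin's position in the pictures did not change. Nothing else looked disturbed, and I saw no finger touching the glass.

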